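# Clear the punching plate

## Task

Clear the work plate at the end of the job: first nest all the parts cups that stand on it into the one standing on the bench, so that they make one upright, fully seated stack. Then take the scraper block from its tool tray and wipe all the loose steel chips along the plate and over its open edge into the trough - they are sharp, so do not touch chips lying on the plate with the fingers - and finally set the block back upright on the floor of its tool tray. Leave the spray can, pliers and carton where they are.

Things in the scene. Friction and masses are not known exactly. Their poses are not given: they have to be found in the camera images.
- plate: fixed raised steel work plate with its chip trough, one rigid piece. Origin on the bench under the centre of the plate; z up. Flat top 45 mm above the bench, 200 mm along its x by 280 mm along its y, inside upstands 10 mm high and 4 mm thick on three sides (+x, -x, +y). The -y edge has no upstand: there the top ends and the trough begins.
- top (a point): centre of the plate's flat top (45 mm above the bench), axes as the plate: x across (rails at +-100 mm), y along (back upstand at +140 mm, open edge at -140 mm)
- trough (a point): centre of the chip trough's floor, 41 mm below the plate's top, axes as the plate. Inside the trough measures 200 mm along x by 100 mm along y and adjoins the plate's open edge without a gap; its three outer walls rise 51 mm above its floor, so 10 mm above the plate's top
- cup0: the stack's lowest cup, standing on the bench: round grey stackable parts cup, 60 mm high, tapered body (45 mm diameter at the foot, 57 mm at 36 mm height), then a wider cylindrical collar of 68 mm diameter from 36 to 60 mm height, open top 61 mm inside. Nested, the shoulder under the upper cup's collar sits on the lower cup's rim, so each cup stands 24 mm above the one below. 70 g. Origin: centre of its underside, z up its axis
- cup1: parts cup 1; same shape as cup0, starts upright on the plate; may be absent (None from the start). Origin: centre of its underside, z up its axis
- cup2: parts cup 2; same shape as cup0, starts upright on the plate; may be absent (None from the start). Origin: centre of its underside, z up its axis
- cup3: parts cup 3; same shape as cup0, starts upright on the plate; may be absent (None from the start). Origin: centre of its underside, z up its axis
- cup4: parts cup 4; same shape as cup0, starts upright on the plate; may be absent (None from the start). Origin: centre of its underside, z up its axis
- scraper: scraper block, stands on its flat foot in the tool tray: black foot 100 mm long (its x) by 26 mm (its y) by 22 mm high, on it a wooden grip 80 mm long by 22 mm thick from 22 to 56 mm height. About 160 g. It is shorter than the plate is wide, so it takes several strokes. Origin: centre of its underside, z up
- tooltray: fixed shallow wooden tool tray, outside 150 mm (its x) by 92 mm (its y), walls 4 mm thick and 14 mm high, floor 4 mm above the bench. Origin: centre of its underside on the bench
- chip1: loose steel chip on the plate, punched disc, 22 mm diameter, 6 mm thick, 18 g; may be absent (None from the start). Origin: its centre
- chip2: loose steel chip on the plate, punched disc, 22 mm diameter, 6 mm thick, 18 g; may be absent (None from the start). Origin: its centre
- chip3: loose steel chip on the plate, punched disc, 22 mm diameter, 6 mm thick, 18 g; may be absent (None from the start). Origin: its centre
- chip4: loose steel chip on the plate, punched disc, 22 mm diameter, 6 mm thick, 18 g; may be absent (None from the start). Origin: its centre
- chip5: loose steel chip on the plate, sawn bar end, 20 x 20 mm, 8 mm thick, 24 g; may be absent (None from the start). Origin: its centre
- chip6: loose steel chip on the plate, sawn bar end, 20 x 20 mm, 8 mm thick, 24 g; may be absent (None from the start). Origin: its centre
- chip7: loose steel chip on the plate, sawn bar end, 20 x 20 mm, 8 mm thick, 24 g; may be absent (None from the start). Origin: its centre
- spray_can: bystander: green spray can, 52 mm diameter, 150 mm tall, upright beyond the plate. Origin: centre of its underside
- pliers: bystander: red-handled pliers lying flat, 170 mm long. Origin: under its pivot
- carton: bystander: closed cardboard carton, 100 x 140 x 60 mm. Origin: centre of its underside

How it is judged:
By the outcome, as a careful person would: the job done as asked, in the order asked, and still so for the second after the job is handed in, with the robot touching nothing.
Of cup1, cup2, cup3, cup4 only 3 to 4 are there at a start; the rules pass over those that are not, and their reading is None.
Of chip1, chip2, chip3, chip4, chip5, chip6, chip7 only 4 to 7 are there at a start; the rules pass over those that are not, and their reading is None.
At some moment in a run one of chip1, chip2, chip3, chip4, chip5, chip6, chip7 may be knocked a few centimetres aside while the robot is not near it.
Once in a run the grip may slacken for a moment while it holds something.
It also fails if it takes over 210 s, if anything falls off the work surface, if the arm or the gripper's body presses on something with over 40 N, if the wrist force passes 120 N, or if a joint passes its speed limit or range.

## Robot

A 7-joint arm with a two-finger parallel gripper is mounted at the origin on the work surface. World frame = base frame: x ahead of the robot, y to its left, z up, the work surface at z = 0. Lengths are in m, angles in rad, forces in N, time in s.
With the tool pointing down it reaches from about 0.4 to 0.85 m from the base axis. Payload 10.4 kg.
Tool frame: the origin (TCP) lies at the very end of the fingers, on their centre line; the grasp point (between the pads) lies 19 mm behind it; y points along the fingers, z is the direction in which the jaws open and shut, and the axes are right-handed (so a half turn about y gives the same grasp; the last joint's range is limited). The gripper opens to 85 mm and grips with 20 to 120 N. Pads are 22 mm wide; open, the fingers measure 114 mm over their backs; the gripper's body (76 mm by 85 mm) begins 54 mm behind the grasp point. The pads swing forward as they close: fully open they stand 13 mm farther back than shut.
Start: joints at [-1.291, 0.332, -0.065, 1.46, 0.022, 1.35, -0.088], TCP at [0.186, 0.597, 0.231] pointing down, gripper open.
Joint ranges: [-2.6, 2.6], [-0.5, 2.12], [-1.47, 1.34], [0.16, 2.42], [-1.27, 4.41], [0.06, 2.06], [-2.6, 2.6]. Speed limits (rad/s): [2.22, 2.22, 2.79, 2.79, 3.14, 3.14, 3.14].

## Interface

Orientations are given as a unit quaternion [x, y, z, w].
In Python, from workcell import manip gives the robot as it stands.
- The arm moves only by the tool arm_command, never from a script. Its argument "commands" is a list that holds one entry, the list of rows, each a list of 6 numbers: the shift along the world's x, y, z in cm, then the turn, a rotation vector about the world's x, y, z in degrees. A call has 1 to 20 rows; each row is the pose to reach, as a shift and turn from the pose commanded when the call began; what a row does not reach only later rows make up. A row lasts 1/10 s, in which the tool goes at most 50 mm and 8.59 degrees, less where a joint would pass 70% of its speed; a pose out of reach is approached as far as the arm can. A call with a gripper value outside its range is refused whole. "claw" is the finger opening in cm, from 0 to 8.54, set as the call begins (left out, the last holds). The fingers move at their own pace and stop on an object; "newtons" is the grip in N (left out, the last holds). Time passes only in rows, so rows that repeat a pose let the fingers close. It gives the time, the measured TCP pose, the force and the opening at its end, in the units of the state.
- manip.get_obs(): the state, without advancing time (a new reading comes with each control period).
- manip.camera(name): name is "scene" or "top"; returns a dict with "pixels" (384x512x3 uint8, blue, green, red), "depth" (384x512 float32, m along the optical axis (not along the pixel's ray), 0 where there is no reading), "K" (3x3 intrinsics, pixels), "rvec" (rotation vector, rad) and "tvec" (3), from world to camera coordinates, as OpenCV has them. Camera axes: x right, y down, z forward; pixel columns grow to the right and rows downward; lengths in m; the calibration is good to about 2 mm. A picture is of the moment at which its call begins.
- manip.hand_in(): hands the job in, once; it reports no verdict.
Trained networks look in the newest picture that a camera, given by its name, has taken for a name from the list of things; names that differ only in an ending like _2 or _b are one class to them, and where a whole thing is asked for, a point or a joint stands for the part that bears it (a point fixed in the world has none). Each returns a list of dicts, best first, with "p" (0 to 1); they miss things now and then, are a little off and sometimes report something else, mostly with a low value. They report only what shows in the picture. A call takes as long as a camera call.
- manip.masks_of(camera, thing): "mask" (384x512 bool, what is visible of it) and "bbox" ([left, top, right, bottom] in pixels, round what is visible of it).
The state is a dict: "clock": time; "joint_pos": joint angles; "joint_velocities": joint speeds; "tau": joint torques, N m; "position": TCP position; "ee_rot": TCP orientation; "ft_force": force on the tool from outside, world axes, zero at the start; "torque": the same for the moment, N m; "grip_width": opening from 0.0 (shut) to 1.0 (fully open).
Only numpy, scipy, OpenCV 4.12 (cv2) and the standard library are available. Lean on these libraries where they do the work, as an engineer would, in place of code of your own. Each camera call takes 0.05 s, during which the arm holds its last target.

## Working session

There is one attempt and no reset: what is moved stays moved. The work goes in short steps, Python scripts to look and compute and a tool call to move; the robot and the scene stay as the last step left them, time stands still between calls to the robot, and variables do not carry over. Pictures are saved under pics/ and viewed, and the job is handed in when it is done.

Besides the shell and the picture viewer there is one more tool, called after ">>>" as name(argument=value, ...) on one line, values as JSON. arm_command: Moves the arm, as the interface text tells. Its arguments: {"type":"object","properties":{"commands":{"type":"array"},"claw":{"type":"number"},"newtons":{"type":"number"}},"required":["commands"]}

```bash
mkdir -p pics; ls; cat > h.py <<'E'
import numpy as np,cv2
from workcell import manip
from scipy.spatial.transform import Rotation as R
def snap(cam,name=None):
    c=manip.camera(cam)
    if name: cv2.imwrite('pics/'+name+'.png',c['pixels'])
    return c
def cloud(c):
    d=c['depth'];K=c['K'];v,u=np.mgrid[0:384,0:512]
    P=np.stack([(u-K[0,2])/K[0,0]*d,(v-K[1,2])/K[1,1]*d,d],-1)
    M=cv2.Rodrigues(np.array(c['rvec'],float))[0]
    W=(P-np.array(c['tvec']).reshape(3))@M
    W[d<=0]=np.nan
    return W
def proj(c,p):
    return cv2.projectPoints(np.array(p,float).reshape(-1,3),np.array(c['rvec'],float),np.array(c['tvec'],float),np.array(c['K'],float),None)[0].reshape(-1,2)
E
python3 - <<'E'
from h import *
for n in('scene','top'):
    c=snap(n,n+'0'); M=cv2.Rodrigues(np.array(c['rvec'],float))[0]; print(n,-M.T@np.array(c['tvec']).reshape(3),M[2],c['K'][0])
o=manip.get_obs()
print({k:np.round(v,3) for k,v in o.items()}); print(R.from_quat(o['ee_rot']).as_matrix().round(3))
E
```

```text
pics
scene [1.08621331 0.25692274 0.95042432] [-0.45101643 -0.24665621 -0.85775573] [374.03807782   0.         254.99831854]
top [ 0.46763406 -0.02238973  0.85055116] [ 0.1677653   0.01686199 -0.98568275] [367.84025166   0.         252.82282253]
{'clock': np.float64(0.1), 'joint_pos': array([-1.291,  0.333, -0.065,  1.461,  0.022,  1.35 , -0.088]), 'joint_velocities': array([-0.   , -0.001, -0.001, -0.003,  0.001, -0.001, -0.001]), 'tau': array([ 2.0000e-03, -6.2674e+01,  4.9000e-02, -3.9243e+01,  1.6000e-02,
        7.0000e-03,  0.0000e+00]), 'position': array([0.186, 0.596, 0.231]), 'ee_rot': array([ 0.699, -0.107,  0.107, -0.699]), 'ft_force': array([-0.137, -0.056,  0.461]), 'torque': array([-0.048,  0.012,  0.039]), 'grip_width': np.float64(1.0)}
[[ 0.954 -0.     0.298]
 [-0.298 -0.001  0.954]
 [ 0.    -1.    -0.001]]
```

View pics/scene0.png

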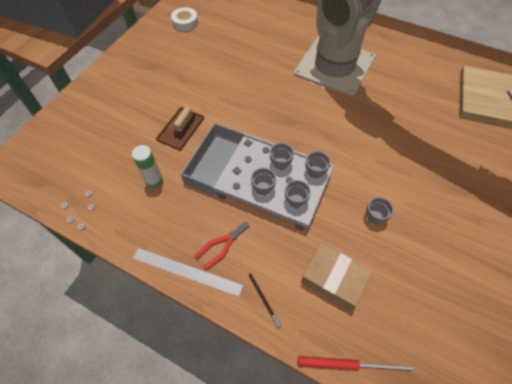

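View pics/top0.png

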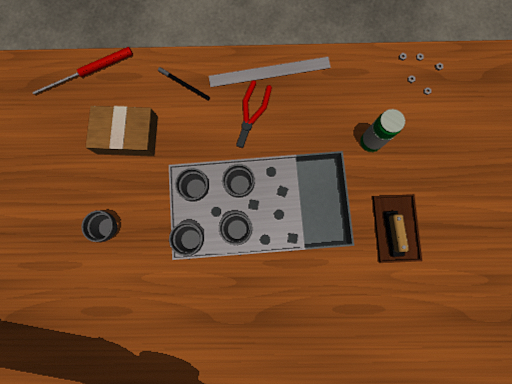

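Top view: four cups on the plate, (192,184), (238,181), (236,228) and (187,237). The bench cup is at (100,226), and the trough is on the right (x≈325). The scraper and tray are at (397,230), and seven chips are visible. Next I measure their positions.

```bash
python3 - <<'E'
from h import *
T=manip.camera('top'); W=cloud(T)
S=manip.camera('scene'); V=cloud(S)
import sys
for cam,c,X in(('top',T,W),('scene',S,V)):
  print(cam)
  for t in ['plate','cup0','scraper','tooltray','chip1','chip5','spray_can','pliers','carton']:
    for m in manip.masks_of(cam,t):
        if m['p']<0.25: continue
        P=X[m['mask']];P=P[~np.isnan(P[:,0])]
        zt=np.percentile(P[:,2],95)
        Q=P[P[:,2]>zt-0.006]
        (cx,cy),r=cv2.minEnclosingCircle((Q[:,:2]*1000).astype(np.float32))
        rect=cv2.minAreaRect((Q[:,:2]*1000).astype(np.float32))
        print(t,round(m['p'],2),m['bbox'],'z',round(zt,4),'circ',round(cx),round(cy),round(r,1),'med',np.median(Q,0).round(3),'rect',np.round(rect[0]),np.round(rect[1]),round(rect[2],1))
E
```

```text
top
plate 0.64 [170.7, 152.6, 353.5, 262.9] z 0.0549 circ 562 -21 218.2 med [ 0.571 -0.047  0.055] rect [563. -21.] [208. 388.] 3.9
plate 0.43 [384.3, 210.7, 407.3, 254.5] z 0.0622 circ 498 -322 39.4 med [ 0.497 -0.32   0.06 ] rect [ 498. -320.] [79. 23.] 6.4
cup0 0.96 [80.8, 208.6, 119.8, 237.8] z 0.0611 circ 520 329 34.5 med [0.52  0.333 0.06 ] rect [520. 329.] [65. 67.] 0.5
cup0 0.91 [171.1, 220.8, 202.8, 257.7] z 0.1063 circ 490 128 33.8 med [0.489 0.13  0.105] rect [490. 128.] [65. 66.] 89.3
cup0 0.86 [218.5, 211.6, 249.1, 245.0] z 0.1062 circ 510 28 33.7 med [0.509 0.029 0.105] rect [510.  27.] [65. 64.] 89.3
cup0 0.73 [175.3, 163.7, 211.0, 205.9] z 0.1062 circ 601 119 34.1 med [0.604 0.12  0.105] rect [602. 119.] [67. 66.] 51.8
cup0 0.63 [221.0, 162.8, 255.0, 195.8] z 0.1064 circ 609 21 33.9 med [0.61  0.019 0.106] rect [608.  21.] [66. 65.] 16.8
scraper 0.7 [383.6, 211.5, 411.9, 255.8] z 0.0621 circ 498 -321 39.3 med [ 0.495 -0.319  0.06 ] rect [ 498. -320.] [78. 23.] 6.4
tooltray 0.58 [234.8, 80.6, 270.8, 146.8] z 0.0164 circ 785 -6 83.3 med [0.788 0.003 0.014] rect [784.  -
[... 3730 characters left out ...]
2 12.6 med [ 0.494 -0.091  0.053] rect [494. -92.] [21. 21.] 78.4
chip5 0.4 [284.0, 180.3, 309.3, 209.2] z 0.1057 circ 606 119 34.6 med [0.61  0.118 0.105] rect [607. 118.] [69. 65.] 23.2
spray_can 0.97 [131.9, 147.4, 159.7, 190.0] z 0.1516 circ 720 -286 23.1 med [ 0.72  -0.285  0.15 ] rect [ 720. -284.] [43. 43.] 39.2
pliers 0.98 [195.8, 223.7, 249.9, 272.6] z 0.0158 circ 793 -3 83.0 med [0.803 0.001 0.013] rect [791.  -4.] [ 60. 163.] 69.9
carton 0.85 [300.6, 245.6, 372.0, 313.2] z 0.0627 circ 747 293 83.3 med [0.749 0.296 0.06 ] rect [746. 294.] [140. 101.] 86.8
carton 0.41 [174.5, 106.6, 194.7, 141.1] z 0.0613 circ 504 -322 39.4 med [ 0.504 -0.319  0.06 ] rect [ 504. -320.] [78. 23.] 6.2
```

Both cameras agree to about 5 mm in x. I'll move above the first cup and use the fingers as a reference.

>>> arm_command(commands=[[[5,-8,0,0,0,5],[10,-16,0,0,0,10],[15,-24,0,0,0,15],[20,-31,0,0,0,21],[25,-39,-2,0,0,21],[28,-44,-4,0,0,21],[30.6,-46.9,-6,0,0,21],[30.6,-46.9,-7,0,0,21],[30.6,-46.9,-7,0,0,21],[30.6,-46.9,-7,0,0,21],[30.6,-46.9,-7,0,0,21],[30.6,-46.9,-7,0,0,21],[30.6,-46.9,-7,0,0,21],[30.6,-46.9,-7,0,0,21],[30.6,-46.9,-7,0,0,21]]])

```text
clock: 2.6
position: [0.4919, 0.1291, 0.1617]
ee_rot: [-0.706, -0.023, 0.023, 0.707]
ft_force: [-0.3, 0.1, 0.1]
grip_width: 1.0
```

```bash
python3 - <<'E'
from h import *
o=manip.get_obs();print(o['clock'],o['position'],R.from_quat(o['ee_rot']).as_matrix().round(3),o['joint_pos'].round(2) if hasattr(o['joint_pos'],'round') else o['joint_pos'])
a=[]
for n in('scene','top'):
    c=snap(n); im=c['pixels'].copy()
    p=np.array(o['position']); z=R.from_quat(o['ee_rot']).as_matrix()[:,2]; y=R.from_quat(o['ee_rot']).as_matrix()[:,1]
    for s in(-1,0,1):
        q=proj(c,p+s*z*0.0425-y*0.013*abs(s))[0]; cv2.circle(im,tuple(int(v) for v in q),1,(0,0,255),-1); print(n,s,q)
        if s==0: q0=q
    x0=int(np.clip(q0[0]-60,0,392));y0=int(np.clip(q0[1]-60,0,264))
    a.append(cv2.resize(im[y0:y0+120,x0:x0+120],(400,400),interpolation=cv2.INTER_NEAREST))
cv2.imwrite('pics/a1.png',np.hstack(a))
E
```

```text
2.6 [0.49189372 0.12909392 0.16165211] [[ 0.998  0.    -0.066]
 [ 0.066  0.001  0.998]
 [ 0.    -1.     0.001]] [-0.65  0.12  0.33  1.87 -0.04  1.15  1.33]
scene -1 [306.08206481 139.73211454]
scene 0 [320.85531546 148.08211424]
scene 1 [337.38144257 150.49693622]
top -1 [200.02502181 234.39052368]
top 0 [178.42535493 236.42894366]
top 1 [153.74828402 237.9985523 ]
```

View pics/a1.png

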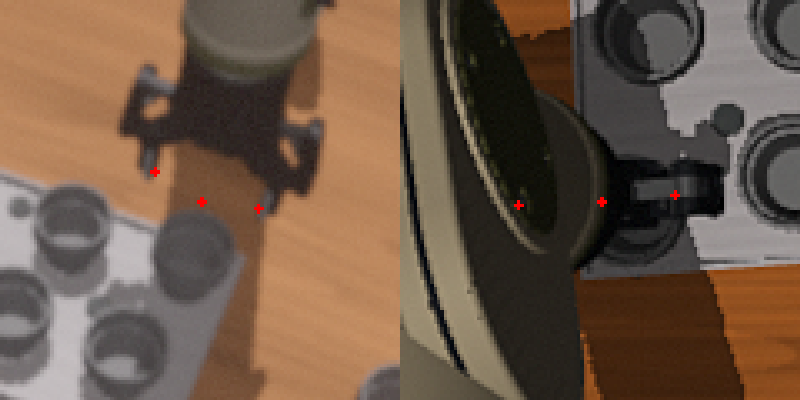

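```bash
python3 - <<'E'
from h import *
o=manip.get_obs();p=np.array(o['position'])
for n in('scene','top'):
    W=cloud(snap(n))
    m=(abs(W[...,0]-p[0])<.05)&(abs(W[...,1]-p[1])<.09)&(W[...,2]>p[2]+.003)&(W[...,2]<p[2]+0.05)
    for lo in np.arange(0.0,0.05,0.008):
      for s in(-1,1):
        k=m&((W[...,1]-p[1])*s>0)&(W[...,2]>p[2]+lo)&(W[...,2]<p[2]+lo+.008)
        if k.sum()>3: P=W[k]-p;print(n,round(lo,3),s,k.sum(),'x',P[:,0].min().round(4),P[:,0].max().round(4),'y',P[:,1].min().round(4),P[:,1].max().round(4))
E
```

```text
scene 0.016 -1 11 x -0.0064 0.0181 y -0.0565 -0.0431
scene 0.016 1 5 x 0.0065 0.0102 y 0.0429 0.0512
scene 0.024 -1 14 x -0.0034 0.0182 y -0.0563 -0.043
scene 0.024 1 11 x 0.0045 0.0117 y 0.0436 0.0549
scene 0.032 -1 13 x -0.001 0.0172 y -0.0553 -0.043
scene 0.032 1 12 x 0.0022 0.0129 y 0.0426 0.0554
scene 0.04 -1 10 x 0.001 0.0175 y -0.0552 -0.0428
scene 0.04 1 11 x 0.0052 0.0121 y 0.0432 0.0551
```

>>> arm_command(commands=[[[-0.1,-0.1,-2,0,0,0],[-0.1,-0.1,-4,0,0,0],[-0.1,-0.1,-6,0,0,0],[-0.1,-0.1,-7.5,0,0,0],[-0.1,-0.1,-8.6,0,0,0],[-0.1,-0.1,-8.6,0,0,0],[-0.1,-0.1,-8.6,0,0,0]]])

```text
clock: 3.5
position: [0.4916, 0.1268, 0.0758]
ee_rot: [-0.707, -0.023, 0.022, 0.707]
ft_force: [0.4, 0.1, 0.6]
grip_width: 0.999
```

>>> arm_command(commands=[[[0,0,0,0,0,0],[0,0,0,0,0,0],[0,0,0,0,0,0],[0,0,0,0,0,0],[0,0,0,0,0,0],[0,0,0,0,0,0],[0,0,0,0,0,0],[0,0,0,0,0,0],[0,0,0,0,0,0],[0,0,0,0,0,0]]], claw=6.0, newtons=40)

```text
clock: 4.5
position: [0.4922, 0.1269, 0.0766]
ee_rot: [-0.706, -0.023, 0.022, 0.707]
ft_force: [-1.1, -0.6, 5.7]
grip_width: 0.775
```

```bash
python3 - <<'E'
from h import *
o=manip.get_obs();print(o['clock'],o['position'],o['grip_width'],o['ft_force'])
c=snap('scene');cv2.imwrite('pics/a2.png',cv2.resize(c['pixels'][90:240,200:400],(800,600)))
E
```

```text
4.5 [0.49215758 0.1269467  0.07658074] 0.7746297645554548 [-1.09178468 -0.55912304  5.72919389]
```

View pics/a2.png

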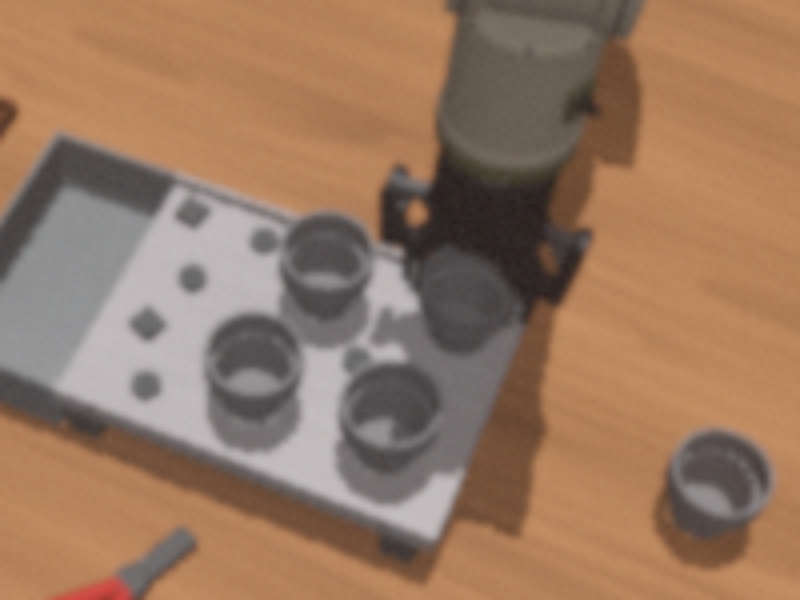

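>>> arm_command(commands=[[[0,0,1.5,0,0,0],[0,0,4,0,0,0],[0,0,7,0,0,0],[1,3,8,0,0,0],[1.5,6.5,8,0,0,0],[2,10,8,0,0,0],[2.5,13.5,8,0,0,0],[3,17,8,0,0,0],[3,19.5,8,0,0,0],[3,20.2,8,0,0,0],[3,20.2,8,0,0,0],[3,20.2,8,0,0,0],[3,20.2,8,0,0,0],[3,20.2,8,0,0,0]]])

```text
clock: 5.95
position: [0.5217, 0.3274, 0.1556]
ee_rot: [-0.707, -0.022, 0.022, 0.707]
ft_force: [-0.6, -0.2, -0.9]
grip_width: 0.777
```

```bash
cat >> h.py <<'E'
def rims(cam,box,zr):
    c=snap(cam);W=cloud(c)
    m=(W[...,0]>box[0])&(W[...,0]<box[1])&(W[...,1]>box[2])&(W[...,1]<box[3])&(abs(W[...,2]-zr)<.004)
    Q=(W[m][:,:2]*1000).astype(np.float32)
    (x,y),r=cv2.minEnclosingCircle(Q); return round(x,1),round(y,1),round(r,1),int(m.sum())
E
python3 - <<'E'
from h import *
o=manip.get_obs();print(o['clock'],o['position'],o['grip_width'],o['ft_force'])
print(rims('scene',(.45,.6,.25,.4),.061))
c=snap('scene');cv2.imwrite('pics/a3.png',cv2.resize(c['pixels'][120:270,300:500],(800,600)))
E
```

```text
5.95 [0.52172345 0.32741265 0.15559477] 0.777193342676877 [-0.62300089 -0.24911899 -0.8734506 ]
(525.6, 329.8, 34.7, 84)
```

View pics/a3.png

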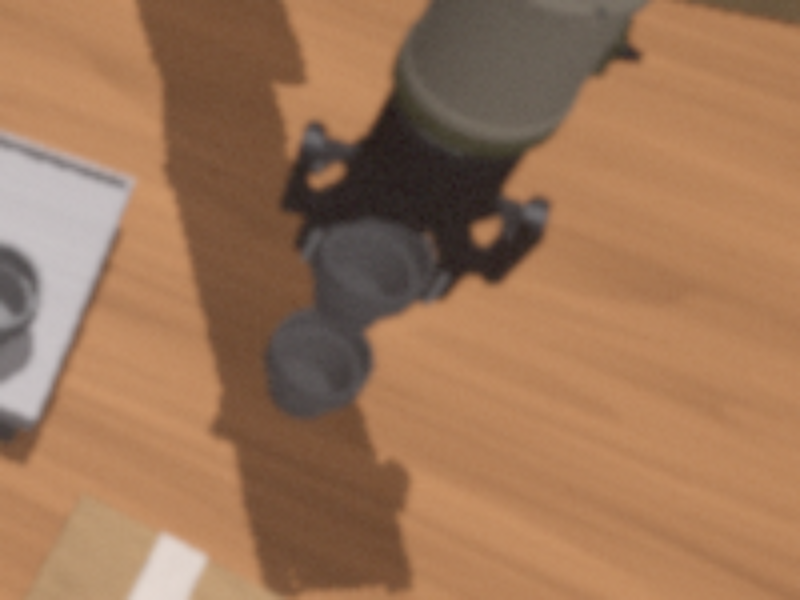

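>>> arm_command(commands=[[[0,0.2,-2.5,0,0,0],[0,0.2,-4.5,0,0,0],[0,0.2,-6,0,0,0],[0,0.2,-7,0,0,0],[0,0.2,-8,0,0,0],[0,0.2,-8.7,0,0,0],[0,0.2,-9.2,0,0,0],[0,0.2,-9.6,0,0,0],[0,0.2,-9.9,0,0,0],[0,0.2,-9.9,0,0,0]]])

```text
clock: 7.05
position: [0.5213, 0.3306, 0.0561]
ee_rot: [0.707, 0.022, -0.023, -0.707]
ft_force: [0.8, -0.7, -1.0]
grip_width: 0.78
```

```bash
python3 - <<'E'
from h import *
o=manip.get_obs();print(o['clock'],o['position'],o['grip_width'],o['ft_force'])
print(rims('scene',(.45,.6,.25,.4),.085))
c=snap('scene');cv2.imwrite('pics/a4.png',cv2.resize(c['pixels'][120:270,300:500],(800,600)))
E
```

```text
7.05 [0.52128513 0.33056302 0.05614353] 0.7797849890816284 [ 0.77013084 -0.68650011 -1.0477967 ]
(529.4, 329.0, 45.9, 93)
```

View pics/a4.png

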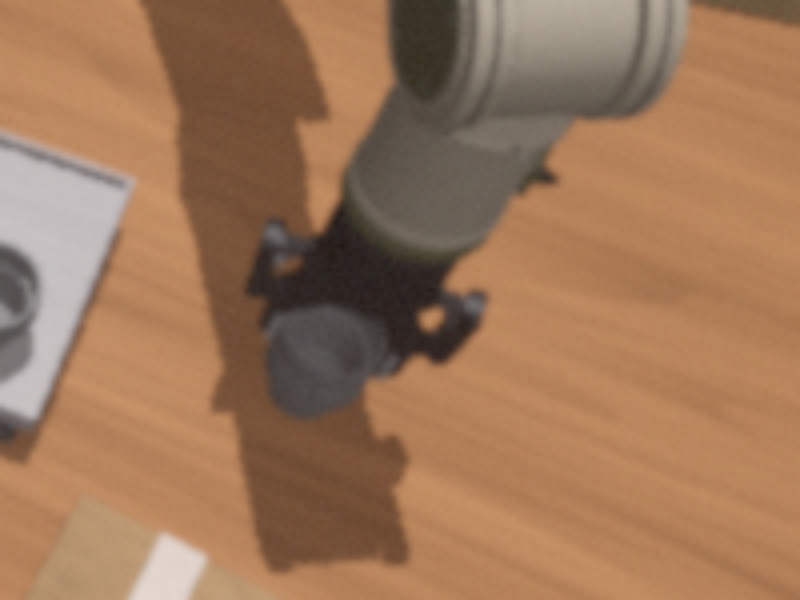

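>>> arm_command(commands=[[[0,0,-0.1,0,0,0],[0,0,-0.2,0,0,0],[0,0,-0.3,0,0,0],[0,0,-0.3,0,0,0]]])

```text
clock: 7.55
position: [0.5221, 0.3309, 0.0556]
ee_rot: [-0.706, -0.023, 0.022, 0.707]
ft_force: [-5.2, -4.0, 17.3]
grip_width: 0.773
```

Contact came at exactly the seated height (0.0766−0.045+0.024=0.0556), so I release.

>>> arm_command(commands=[[[0,0,0.2,0,0,0],[0,0,0.2,0,0,0],[0,0,0.2,0,0,0],[0,0,0.2,0,0,0],[0,0,0.2,0,0,0],[0,0,0.2,0,0,0],[0,0,2,0,0,0],[0,0,5,0,0,0],[0,0,9,0,0,0],[0,0,13,0,0,0],[1,-5,14,0,0,0],[3,-10,14,0,0,0],[5,-15,14,0,0,0],[7,-19,14,0,0,0],[8.1,-21.2,12,0,0,0],[8.1,-21.2,11,0,0,0],[8.1,-21.2,11,0,0,0],[8.1,-21.2,11,0,0,0]]], claw=8.54)

```text
clock: 9.35
position: [0.6019, 0.1202, 0.1634]
ee_rot: [-0.706, -0.023, 0.023, 0.707]
ft_force: [-0.4, 0.3, -0.2]
grip_width: 1.003
```

```bash
python3 - <<'E'
from h import *
o=manip.get_obs();print(o['clock'],o['position'],o['grip_width'],o['ft_force'])
print(rims('top',(.45,.6,.25,.4),.0855),rims('scene',(.45,.6,.25,.4),.0845))
print(rims('scene',(.56,.67,.07,.16),.105))
for n in ('top','scene'):
    W=cloud(snap(n));m=(abs(W[...,0]-.522)<.045)&(abs(W[...,1]-.329)<.045);print(np.percentile(W[m][:,2],[95,99]))
E
```

```text
9.35 [0.60190333 0.12021942 0.16341566] 1.0026703701736588 [-0.35119201  0.34319793 -0.17544425]
(0.0, 0.0, 0.0, 0) (524.8, 329.9, 34.5, 120)
(605.9, 117.3, 35.1, 127)Traceback (most recent call last):
  File "<stdin>", line 6, in <module>
    return _quantile_unchecked(
        a, q, axis, out, overwrite_input, method, keepdims, weights)
    return _ureduce(a,
                    func=_quantile_ureduce_func,
    ...<5 lines>...
                    overwrite_input=overwrite_input,
                    method=method)
    r = func(a, **kwargs)
    result = _quantile(arr,
                       quantiles=q,
    ...<2 lines>...
                       out=out,
                       weights=wgt)
    slices_having_nans = np.isnan(arr[-1, ...])
                                  ~~~^^^^^^^^^
IndexError: index -1 is out of bounds for axis 0 with size 0
```

>>> arm_command(commands=[[[0,0,-2,0,0,0],[0,0,-4,0,0,0],[0,-0.1,-6,0,0,0],[0,-0.1,-7.5,0,0,0],[0,-0.1,-8.8,0,0,0],[0,-0.1,-8.8,0,0,0],[0,-0.1,-8.8,0,0,0]]])

```text
clock: 10.25
position: [0.6026, 0.1177, 0.0758]
ee_rot: [-0.707, -0.023, 0.022, 0.707]
ft_force: [0.1, 0.6, -0.4]
grip_width: 1.001
```

>>> arm_command(commands=[[[0,0,0,0,0,0],[0,0,0,0,0,0],[0,0,0,0,0,0],[0,0,0,0,0,0],[0,0,0,0,0,0],[0,0,0,0,0,0],[0,0,0,0,0,0],[0,0,0,0,0,0]]], claw=6.0)

```text
clock: 11.05
position: [0.6034, 0.1178, 0.0768]
ee_rot: [-0.706, -0.023, 0.022, 0.707]
ft_force: [-1.0, -0.3, 8.4]
grip_width: 0.78
```

>>> arm_command(commands=[[[0,0,1.5,0,0,0],[0,0,4.5,0,0,0],[-0.5,1,8,0,0,0],[-1.5,4,9,0,0,0],[-3,8,9,0,0,0],[-4.5,12,9,0,0,0],[-6,16,9,0,0,0],[-7.5,19.5,9,0,0,0],[-8.1,21.2,9,0,0,0],[-8.1,21.2,9,0,0,0],[-8.1,21.2,9,0,0,0],[-8.1,21.2,9,0,0,0],[-8.1,21.2,9,0,0,0]]])

```text
clock: 12.35
position: [0.5223, 0.3279, 0.1655]
ee_rot: [0.707, 0.022, -0.021, -0.707]
ft_force: [-0.3, 0.5, -0.3]
grip_width: 0.779
```

```bash
python3 - <<'E'
from h import *
o=manip.get_obs();print(o['clock'],o['position'],o['grip_width'],o['ft_force'])
print(rims('scene',(.45,.6,.25,.4),.0845))
c=snap('scene');cv2.imwrite('pics/b3.png',cv2.resize(c['pixels'][120:270,300:500],(800,600)))
E
```

```text
12.35 [0.52229331 0.32788388 0.16554844] 0.7790153778531965 [-0.26948449  0.461522   -0.30367003]
(525.2, 328.7, 34.6, 89)
```

View pics/b3.png

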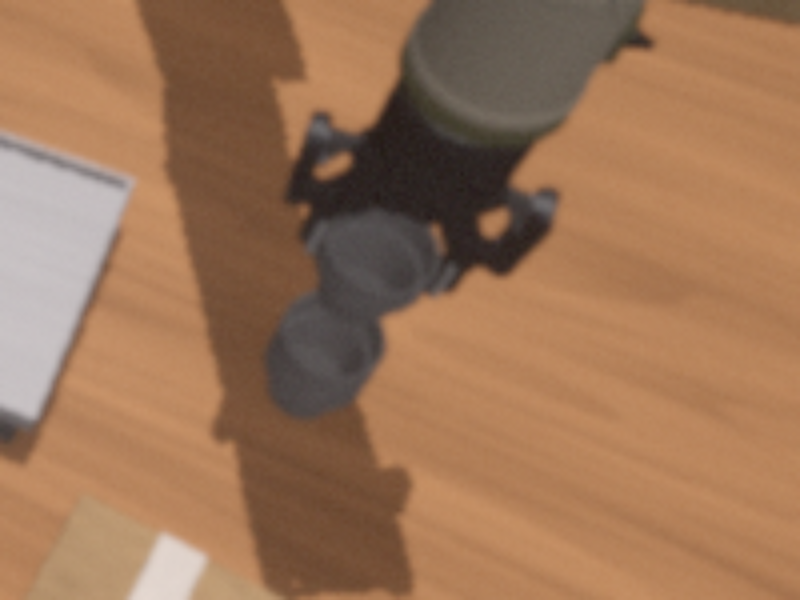

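The held cup hangs above the two-cup stack, so I lower it.

>>> arm_command(commands=[[[0,0,-2,0,0,0],[0,0,-3.5,0,0,0],[0,0,-5,0,0,0],[0,0,-6,0,0,0],[0,0,-7,0,0,0],[0,0,-7.7,0,0,0],[0,0,-8.2,0,0,0],[0,0,-8.5,0,0,0],[0,0,-8.6,0,0,0],[0,0,-8.7,0,0,0],[0,0,-8.7,0,0,0]]])

```text
clock: 13.55
position: [0.5221, 0.3298, 0.0799]
ee_rot: [-0.706, -0.023, 0.022, 0.707]
ft_force: [-2.9, -2.6, 7.6]
grip_width: 0.778
```

>>> arm_command(commands=[[[0,0,0,0,0,0],[0,0,0.1,0,0,0],[0,0,0.1,0,0,0],[0,0,0.1,0,0,0],[0,0,0.1,0,0,0],[0,0,0.1,0,0,0],[0,0,2,0,0,0],[0,0,5,0,0,0],[0,0,8,0,0,0],[1,-4,11,0,0,0],[2,-9,11,0,0,0],[4,-14,10,0,0,0],[5,-19,9,0,0,0],[7,-24,9,0,0,0],[8,-28,9,0,0,0],[8.9,-30.8,8.5,0,0,0],[8.9,-30.8,8.5,0,0,0],[8.9,-30.8,8.5,0,0,0],[8.9,-30.8,8.5,0,0,0]]], claw=8.54)

```text
clock: 15.45
position: [0.6102, 0.0232, 0.1633]
ee_rot: [-0.706, -0.023, 0.023, 0.707]
ft_force: [-0.9, 0.9, -0.5]
grip_width: 1.005
```

```bash
python3 - <<'E'
from h import *
o=manip.get_obs();print(o['clock'],o['position'],o['grip_width'],o['ft_force'])
print(rims('top',(.45,.6,.25,.4),.1095),rims('scene',(.45,.6,.25,.4),.1085))
print(rims('scene',(.56,.67,-.04,.08),.105),rims('scene',(.45,.56,-.04,.08),.105))
E
```

```text
15.45 [0.61020731 0.02323879 0.16328134] 1.0045120406604124 [-0.90576453  0.89584786 -0.51914052]
(519.9, 328.9, 34.5, 206) (525.6, 329.1, 34.6, 129)
(613.0, 21.6, 34.6, 127) (541.1, 17.9, 17.2, 18)
```

>>> arm_command(commands=[[[0,0,-2,0,0,0],[0,0,-4,0,0,0],[0,-0.1,-6,0,0,0],[0,-0.1,-7.5,0,0,0],[0,-0.1,-8.8,0,0,0],[0,-0.1,-8.8,0,0,0],[0,-0.1,-8.8,0,0,0]]])

```text
clock: 16.35
position: [0.6106, 0.0207, 0.0757]
ee_rot: [-0.707, -0.023, 0.022, 0.707]
ft_force: [-0.5, 0.2, 0.6]
grip_width: 0.995
```

>>> arm_command(commands=[[[0,0,0,0,0,0],[0,0,0,0,0,0],[0,0,0,0,0,0],[0,0,0,0,0,0],[0,0,0,0,0,0],[0,0,0,0,0,0],[0,0,0,0,0,0],[0,0,0,0,0,0]]], claw=6.0)

```text
clock: 17.15
position: [0.6114, 0.0207, 0.0769]
ee_rot: [-0.707, -0.023, 0.022, 0.707]
ft_force: [-1.3, -0.3, 6.6]
grip_width: 0.787
```

>>> arm_command(commands=[[[0,0,1.5,0,0,0],[0,0,4.5,0,0,0],[0,0,8,0,0,0],[-1,3,11,0,0,0],[-2,7,11,0,0,0],[-3,11,11,0,0,0],[-4.5,15,11,0,0,0],[-6,19,11,0,0,0],[-7,23,11,0,0,0],[-8,27,11,0,0,0],[-8.8,30,11,0,0,0],[-8.8,31,11,0,0,0],[-8.8,31,11,0,0,0],[-8.8,31,11,0,0,0],[-8.8,31,11,0,0,0]]])

```text
clock: 18.65
position: [0.5233, 0.3285, 0.1857]
ee_rot: [0.707, 0.022, -0.021, -0.707]
ft_force: [0.6, 0.0, -1.3]
grip_width: 0.789
```

```bash
python3 - <<'E'
from h import *
o=manip.get_obs();print(o['clock'],o['position'],o['grip_width'],o['ft_force'])
print(rims('scene',(.45,.6,.25,.4),.1085))
c=snap('scene');cv2.imwrite('pics/c3.png',cv2.resize(c['pixels'][120:270,300:500],(800,600)))
E
```

```text
18.65 [0.52329302 0.32854421 0.18572132] 0.7893983926970567 [ 0.64134959  0.00969074 -1.3261067 ]
(526.2, 329.0, 34.4, 97)
```

View pics/c3.png

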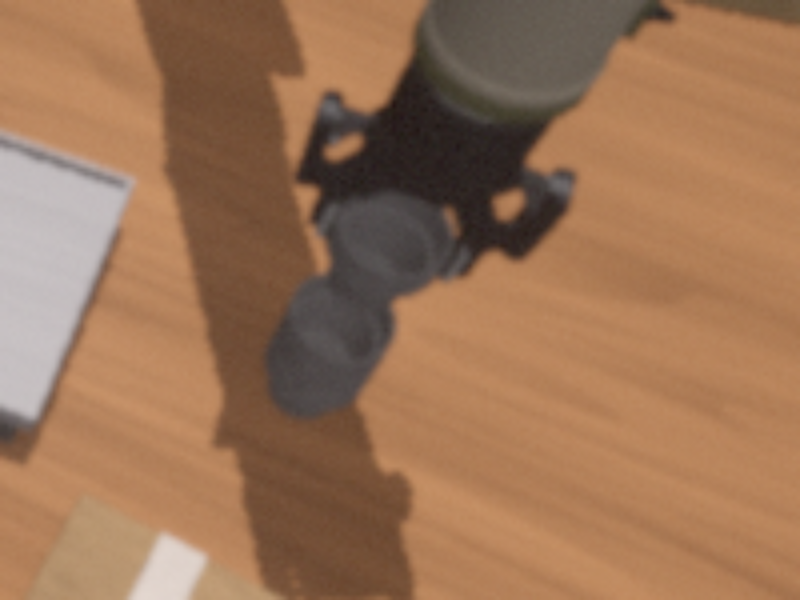

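>>> arm_command(commands=[[[0,0,-2,0,0,0],[0,0,-3.5,0,0,0],[0,0,-5,0,0,0],[0,0,-6,0,0,0],[0,0,-7,0,0,0],[0,0,-7.5,0,0,0],[0,0,-7.9,0,0,0],[0,0,-8.1,0,0,0],[0,0,-8.2,0,0,0],[0,0,-8.3,0,0,0],[0,0,-8.3,0,0,0]]])

```text
clock: 19.85
position: [0.5231, 0.3309, 0.1039]
ee_rot: [-0.706, -0.023, 0.022, 0.707]
ft_force: [-2.6, -1.4, 6.4]
grip_width: 0.786
```

>>> arm_command(commands=[[[0,0,0,0,0,0],[0,0,0.1,0,0,0],[0,0,0.1,0,0,0],[0,0,0.1,0,0,0],[0,0,0.1,0,0,0],[0,0,0.1,0,0,0],[0,0,2,0,0,0],[0,0,5,0,0,0],[0,0,8,0,0,0],[0,-4,11,0,0,0],[0,-9,11,0,0,0],[-0.5,-14,10,0,0,0],[-1,-19,9,0,0,0],[-1,-24,8,0,0,0],[-1.1,-28,7,0,0,0],[-1.1,-30.4,6,0,0,0],[-1.1,-30.4,6,0,0,0],[-1.1,-30.4,6,0,0,0],[-1.1,-30.4,6,0,0,0]]], claw=8.54)

```text
clock: 21.75
position: [0.5116, 0.028, 0.1627]
ee_rot: [-0.707, -0.023, 0.023, 0.707]
ft_force: [0.2, -0.0, -0.0]
grip_width: 1.0
```

```bash
python3 - <<'E'
from h import *
o=manip.get_obs();print(o['clock'],o['position'],o['grip_width'],o['ft_force'])
print(rims('top',(.45,.6,.25,.4),.1335),rims('scene',(.45,.6,.25,.4),.1325))
print(rims('scene',(.45,.56,-.04,.08),.105))
c=snap('scene','d1')
E
```

```text
21.75 [0.51161193 0.02795924 0.16266737] 0.9996080298727974 [ 0.1801677  -0.00355965 -0.02390397]
(521.4, 329.8, 34.2, 219) (525.6, 329.8, 35.0, 133)
(515.0, 26.9, 34.6, 117)
```

View pics/d1.png

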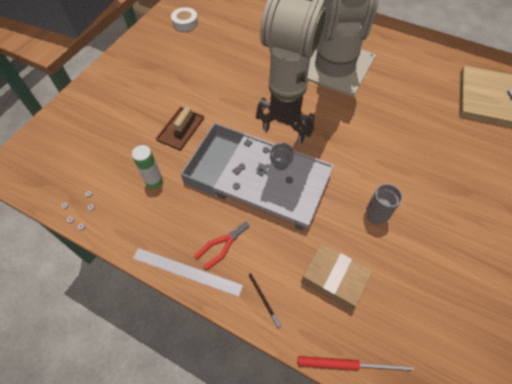

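>>> arm_command(commands=[[[0,0,-2,0,0,0],[0,0,-4,0,0,0],[0,0,-6,0,0,0],[0,0,-7.5,0,0,0],[0,0,-8.7,0,0,0],[0,0,-8.7,0,0,0],[0,0,-8.7,0,0,0]]])

```text
clock: 22.65
position: [0.5116, 0.0268, 0.0757]
ee_rot: [-0.707, -0.023, 0.023, 0.707]
ft_force: [0.3, 0.8, -0.3]
grip_width: 0.998
```

>>> arm_command(commands=[[[0,0,0,0,0,0],[0,0,0,0,0,0],[0,0,0,0,0,0],[0,0,0,0,0,0],[0,0,0,0,0,0],[0,0,0,0,0,0],[0,0,0,0,0,0],[0,0,0,0,0,0]]], claw=6.0)

```text
clock: 23.45
position: [0.5122, 0.0267, 0.0764]
ee_rot: [-0.707, -0.023, 0.022, 0.707]
ft_force: [-0.1, -0.0, 6.5]
grip_width: 0.772
```

>>> arm_command(commands=[[[0,0,1.5,0,0,0],[0,0,4.5,0,0,0],[0,0,8,0,0,0],[0,1,12,0,0,0],[0.2,4,13,0,0,0],[0.4,8,13,0,0,0],[0.6,12,13,0,0,0],[0.8,16,13,0,0,0],[1,20,13,0,0,0],[1.1,24,13,0,0,0],[1.1,28,13,0,0,0],[1.1,30.4,13,0,0,0],[1.1,30.4,13,0,0,0],[1.1,30.4,13,0,0,0],[1.1,30.4,13,0,0,0],[1.1,30.4,13,0,0,0]]])

```text
clock: 25.05
position: [0.5228, 0.3292, 0.2056]
ee_rot: [0.707, 0.022, -0.022, -0.707]
ft_force: [0.7, -1.2, -0.6]
grip_width: 0.776
```

```bash
python3 - <<'E'
from h import *
o=manip.get_obs();print(o['clock'],o['position'],o['grip_width'],o['ft_force'])
print(rims('scene',(.45,.6,.25,.4),.1325))
c=snap('scene');cv2.imwrite('pics/d3.png',cv2.resize(c['pixels'][120:270,300:500],(800,600)))
E
```

```text
25.05 [0.5228362  0.32920549 0.20561911] 0.7755533735301227 [ 0.66567285 -1.17649075 -0.55846158]
(526.6, 329.0, 34.2, 98)
```

View pics/d3.png

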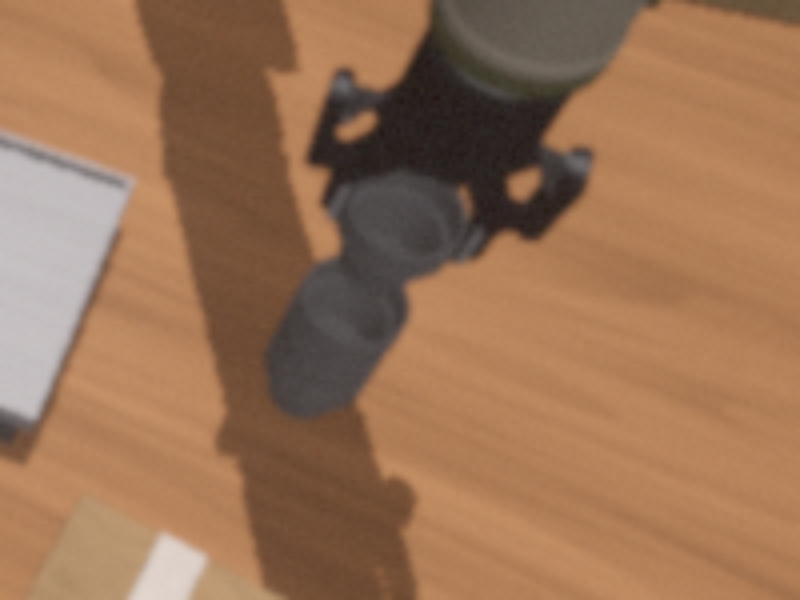

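>>> arm_command(commands=[[[0,0,-2,0,0,0],[0,0,-3.5,0,0,0],[0,0,-5,0,0,0],[0,0,-6,0,0,0],[0,0,-6.7,0,0,0],[0,0,-7.2,0,0,0],[0,0,-7.5,0,0,0],[0,0,-7.7,0,0,0],[0,0,-7.8,0,0,0],[0,0,-7.9,0,0,0],[0,0,-7.9,0,0,0]]])

```text
clock: 26.25
position: [0.5228, 0.3308, 0.1275]
ee_rot: [-0.706, -0.023, 0.022, 0.707]
ft_force: [-1.5, -1.0, 4.7]
grip_width: 0.777
```

>>> arm_command(commands=[[[0,0,-0.1,0,0,0],[0,0,-0.1,0,0,0]]])

```text
clock: 26.45
position: [0.5232, 0.3309, 0.1274]
ee_rot: [-0.706, -0.023, 0.022, 0.707]
ft_force: [-2.5, -3.3, 11.7]
grip_width: 0.776
```

>>> arm_command(commands=[[[0,0,0,0,0,0],[0,0,0.2,0,0,0],[0,0,0.2,0,0,0],[0,0,0.2,0,0,0],[0,0,0.2,0,0,0],[0,0,0.2,0,0,0],[0,0,2,0,0,0],[0,0,5,0,0,0],[0,0,8,0,0,0],[0,-4,8,0,0,0],[0,-9,8,0,0,0],[0,-14,8,0,0,0],[0,-19,8,0,0,0],[0,-24,8,0,0,0],[0,-29,8,0,0,0],[-1,-34,8,0,0,0],[-1.5,-39,7,0,0,0],[-2,-44,7,0,0,0],[-2,-49,6,0,0,0],[-2,-54,5,0,0,0]]], claw=8.54)

```text
clock: 28.45
position: [0.5022, -0.2071, 0.1765]
ee_rot: [-0.707, -0.023, 0.022, 0.707]
ft_force: [1.1, 1.2, 0.7]
grip_width: 1.003
```

```bash
python3 - <<'E'
from h import *
o=manip.get_obs();print(o['clock'],o['position'],o['grip_width'],o['ft_force'],o['joint_pos'])
print(rims('top',(.45,.6,.25,.4),.1575),rims('scene',(.45,.6,.25,.4),.1565))
c=snap('scene','e1');c=snap('top','e2');W=cloud(c)
# plate frame blobs
m=(W[...,0]>.44)&(W[...,0]<.69)&(W[...,1]<.18)&(W[...,1]>-.26)
E
```

```text
28.45 [ 0.50224124 -0.20705671  0.17651637] 1.0033132350998355 [1.11387038 1.21999339 0.68830835] [-0.2377647   0.20569975  0.61976538  1.7826053  -0.12895862  1.19210335
  2.05458979]
(521.0, 329.8, 34.5, 240) (525.5, 330.8, 35.3, 139)
```

View pics/e1.png

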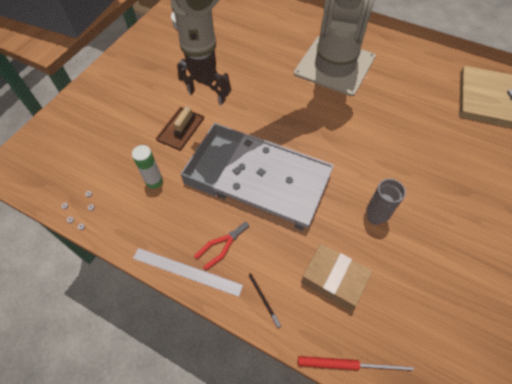

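View pics/e2.png

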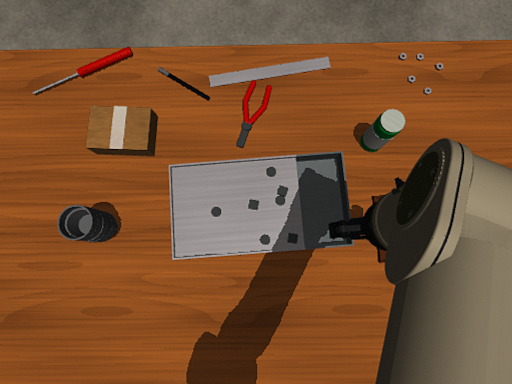

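The five-cup stack is fully seated: its rim is at about 0.156, which matches 4×24+60. One chip has already moved to about (280,200). Next is the scraper.

>>> arm_command(commands=[[[-0.1,-4,-1,0,0,1],[-0.2,-8,-3,0,0,2],[-0.2,-11.1,-5,0,0,2.6],[-0.2,-11.1,-6.5,0,0,2.6],[-0.2,-11.1,-6.5,0,0,2.6],[-0.2,-11.1,-6.5,0,0,2.6],[-0.2,-11.1,-6.5,0,0,2.6]]])

```text
clock: 29.35
position: [0.5017, -0.3146, 0.1123]
ee_rot: [-0.706, -0.04, 0.039, 0.706]
ft_force: [0.6, -0.4, -0.1]
grip_width: 0.999
```

```bash
python3 - <<'E'
from h import *
o=manip.get_obs();print(o['clock'],o['position'],o['joint_pos']);p=np.array(o['position'])
c=snap('scene');cv2.imwrite('pics/f1.png',cv2.resize(c['pixels'][60:180,120:280],(800,600)))
W=cloud(c)
m=(abs(W[...,0]-.5)<.07)&(abs(W[...,1]+.32)<.05)&(abs(W[...,2]-.0605)<.004)
Q=(W[m][:,:2]*1000).astype(np.float32);print(cv2.minAreaRect(Q),m.sum())
E
```

```text
29.35 [ 0.50166033 -0.31463425  0.11227887] [-0.02772387  0.40251441  0.63566519  1.72295949 -0.26519793  1.10181115
  2.37292911]
((503.8703308105469, -320.6437683105469), (79.66671752929688, 21.813209533691406), 6.801244735717773) 124
```

View pics/f1.png

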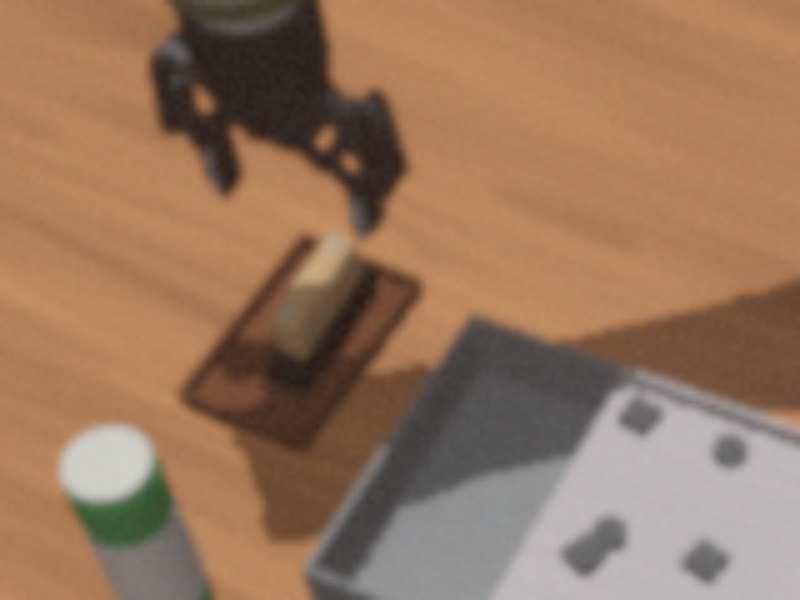

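>>> arm_command(commands=[[[0,0,0,0,0,0.4],[0,0,-2.5,0,0,0.4],[0,0,-4.5,0,0,0.4],[0,0,-6.5,0,0,0.4],[0,0,-7.5,0,0,0.4],[0,0,-7.5,0,0,0.4],[0,0,-7.5,0,0,0.4]]])

```text
clock: 30.1
position: [0.5008, -0.3164, 0.0371]
ee_rot: [0.706, 0.041, -0.041, -0.706]
ft_force: [-0.4, 0.5, -0.4]
grip_width: 1.001
```

>>> arm_command(commands=[[[0,0,0,0,0,0],[0,0,0,0,0,0],[0,0,0,0,0,0],[0,0,0,0,0,0],[0,0,0,0,0,0],[0,0,0,0,0,0],[0,0,0,0,0,0],[0,0,0,0,0,0],[0,0,0,0,0,0],[0,0,0,0,0,0],[0,0,0,0,0,0],[0,0,0,0,0,0]]], claw=1.5, newtons=80)

```text
clock: 31.3
position: [0.5006, -0.3163, 0.0366]
ee_rot: [0.706, 0.041, -0.041, -0.706]
ft_force: [-1.2, 1.5, 5.4]
grip_width: 0.244
```

```bash
python3 - <<'E'
from h import *
o=manip.get_obs();print(o['clock'],o['position'],o['joint_pos'],o['grip_width'],R.from_quat(o['ee_rot']).as_matrix().round(3))
c=snap('scene');cv2.imwrite('pics/f2.png',cv2.resize(c['pixels'][60:180,120:280],(800,600)))
# plate & chips
t=snap('top');
for n,d,b in(('top',t,.0015),('scene',c,-.0035)):
    W=cloud(d);W[...,0]+=b
    m=(W[...,0]>.44)&(W[...,0]<.69)&(W[...,1]<.19)&(W[...,1]>-.26)
    k=m&(abs(W[...,2]-.0548)<.003)
    r=cv2.minAreaRect((W[k][:,:2]*1000).astype(np.float32));print(n,r)
    th=np.deg2rad(r[2] if r[2]<45 else r[2]-90);ex=np.array([np.cos(th),np.sin(th)]);ey=np.array([-ex[1],ex[0]])
    o0=np.array(r[0])/1000+.05*ey; print('plate',o0,np.rad2deg(th))
    g=cv2.cvtColor(d['pixels'],cv2.COLOR_BGR2GRAY).astype(int)
    q=W[...,:2]-o0; X=q@ex;Y=q@ey
    k=(abs(X)<.097)&(Y<.137)&(Y>-.137)&(abs(W[...,2]-.05)<.012)&(g<110)&(W[...,2]>.049)
    nn,l,st,ce=cv2.connectedComponentsWithStats(k.astype(np.uint8))
    for i in range(1,nn):
        if st[i,4]>12: print('  chip',(X[l==i].mean()*1000).round(),(Y[l==i].mean()*1000).round(),st[i,4],ce[i].round())
E
```

```text
31.3 [ 0.50059399 -0.31630952  0.03661559] [ 0.01311764  0.50013073  0.59313562  1.77611793 -0.33220046  0.96602706
  2.42762755] 0.24408344982434077 [[ 0.993  0.001 -0.116]
 [ 0.116 -0.     0.993]
 [ 0.001 -1.    -0.   ]]
top ((565.122802734375, -20.889663696289062), (208.57662963867188, 389.09161376953125), 3.8070359230041504)
plate [0.56180298 0.029     ] 3.80703592300415
  chip 71.0 -82.0 74 [271. 171.]
  chip 16.0 -100.0 159 [281. 195.]
  chip 0.0 -38.0 87 [253. 204.]
  chip -8.0 45.0 73 [215. 211.]
  chip -78.0 -116.0 87 [292. 238.]
  chip -77.0 -57.0 78 [265. 240.]
scene ((564.1720581054688, -21.931915283203125), (211.15516662597656, 389.63311767578125), 3.896908760070801)
plate [0.56077398 0.02795248] 3.896908760070801
  chip -76.0 -113.0 20 [248. 143.]
  chip 19.0 -97.0 46 [238. 169.]
  chip 3.0 -34.0 20 [261. 173.]
  chip 73.0 -79.0 16 [236. 186.]
```

View pics/f2.png

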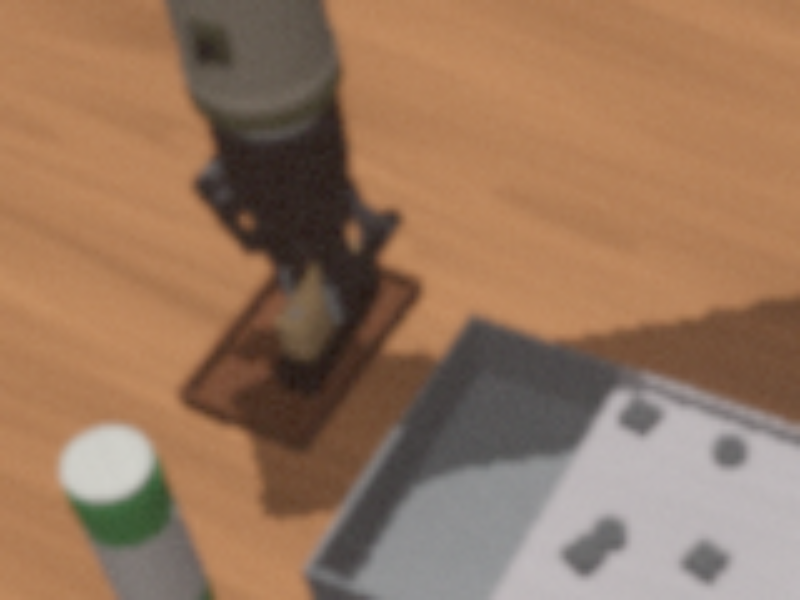

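Scraper gripped. In the plate frame the chips lie at about (71,−82), (20,−105), (14,−93), (0,−38), (−8,45), (−78,−116) and (−77,−57) mm. The centre stroke comes first, then the two sides.

>>> arm_command(commands=[[[0,0,1.5,0,0,0],[0,0,4,0,0,0],[0,0,7,0,0,0],[0,1,9.5,0,0,-0.5],[0.5,5,10,0,0,-1],[1,9,10,0,0,-2],[1.5,13,10,0,0,-2.8],[2,17,10,0,0,-2.8],[2.5,21,10,0,0,-2.8],[3,25,10,0,0,-2.8],[3.5,29,10,0,0,-2.8],[4,33,10,0,0,-2.8],[4.5,37,10,0,0,-2.8],[5,41,10,0,0,-2.8],[5.5,43.2,10,0,0,-2.8],[5.5,43.2,9,0,0,-2.8],[5.5,43.2,8,0,0,-2.8],[5.5,43.2,7,0,0,-2.8],[5.5,43.2,7,0,0,-2.8],[5.5,43.2,7,0,0,-2.8]]])

```text
clock: 33.4
position: [0.5552, 0.1147, 0.106]
ee_rot: [0.707, 0.023, -0.023, -0.707]
ft_force: [-0.4, -0.1, -1.0]
grip_width: 0.239
```

```bash
cat >> h.py <<'E'
PO=np.array([.5613,.0285]);th=np.deg2rad(3.85);EX=np.array([np.cos(th),np.sin(th)]);EY=np.array([-EX[1],EX[0]])
def st():
    o=manip.get_obs();p=np.array(o['position']);q=p[:2]-PO;m=R.from_quat(o['ee_rot']).as_matrix()
    print('t',round(float(o['clock']),2),'pos',p.round(4),'plate',(q@EX*1000).round(1),(q@EY*1000).round(1),'yaw',np.rad2deg(np.arctan2(m[1,0],m[0,0])).round(2),'tilt',m[:,1].round(4),'F',np.round(o['ft_force'],1),'g',round(float(o['grip_width']),3),'j7',round(float(o['joint_pos'][6]),2))
E
python3 - <<'E'
from h import *
st()
c=snap('scene');cv2.imwrite('pics/g1.png',cv2.resize(c['pixels'][90:240,160:360],(800,600)))
E
```

```text
t 33.4 pos [0.5552 0.1147 0.106 ] plate -0.3 86.5 yaw 3.76 tilt [-6.e-04 -4.e-04 -1.e+00] F [-0.4 -0.1 -1. ] g 0.239 j7 1.48
```

View pics/g1.png

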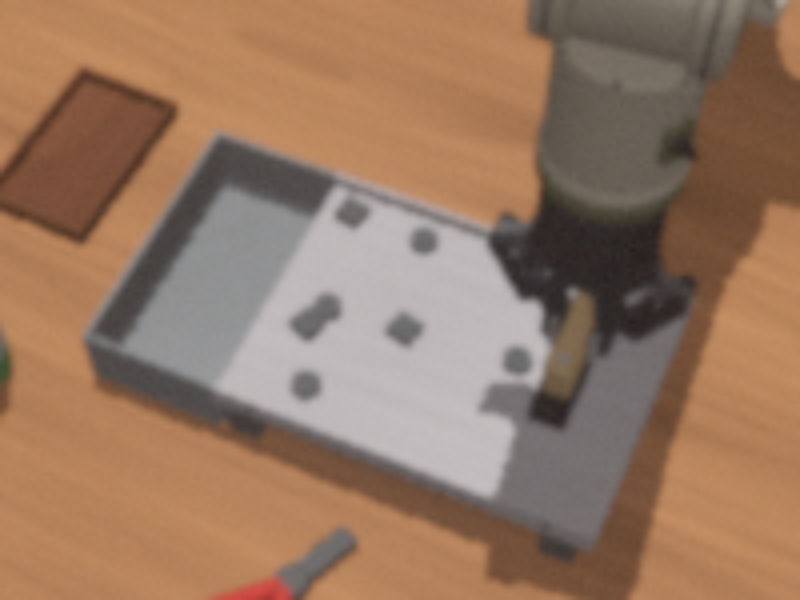

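>>> arm_command(commands=[[[0,0,-1,0,0,0],[0,0,-2,0,0,0],[0,0,-2.5,0,0,0],[0,0,-2.7,0,0,0],[0,0,-2.8,0,0,0],[0,0,-2.9,0,0,0],[0,0,-2.9,0,0,0]]])

```text
clock: 34.15
position: [0.5556, 0.1159, 0.0777]
ee_rot: [-0.707, -0.024, 0.024, 0.707]
ft_force: [-1.3, -0.1, 0.2]
grip_width: 0.239
```

>>> arm_command(commands=[[[0,0,-0.1,0,0,0],[0,0,-0.2,0,0,0],[0,0,-0.2,0,0,0]]])

```text
clock: 34.45
position: [0.5557, 0.1159, 0.0775]
ee_rot: [-0.706, -0.024, 0.024, 0.707]
ft_force: [-12.1, -2.3, 24.6]
grip_width: 0.242
```

>>> arm_command(commands=[[[0.08,-1.2,0.1,0,0,0],[0.16,-2.4,0.1,0,0,0],[0.24,-3.6,0.1,0,0,0],[0.32,-4.8,0.1,0,0,0],[0.4,-6,0.1,0,0,0],[0.48,-7.2,0.1,0,0,0],[0.56,-8.4,0.1,0,0,0],[0.65,-9.6,0.1,0,0,0],[0.73,-10.8,0.1,0,0,0],[0.8,-12,0.1,0,0,0]]])

```text
clock: 35.45
position: [0.5648, -0.0031, 0.0776]
ee_rot: [-0.706, -0.025, 0.023, 0.708]
ft_force: [-0.7, 5.5, 8.6]
grip_width: 0.241
```

```bash
python3 - <<'E'
from h import *
st()
c=snap('scene');cv2.imwrite('pics/g2.png',cv2.resize(c['pixels'][90:240,160:360],(800,600)))
E
```

```text
t 35.45 pos [ 0.5648 -0.0031  0.0776] plate 1.4 -31.8 yaw 3.91 tilt [ 0.0032  0.0024 -1.    ] F [-0.7  5.5  8.6] g 0.241 j7 1.72
```

View pics/g2.png

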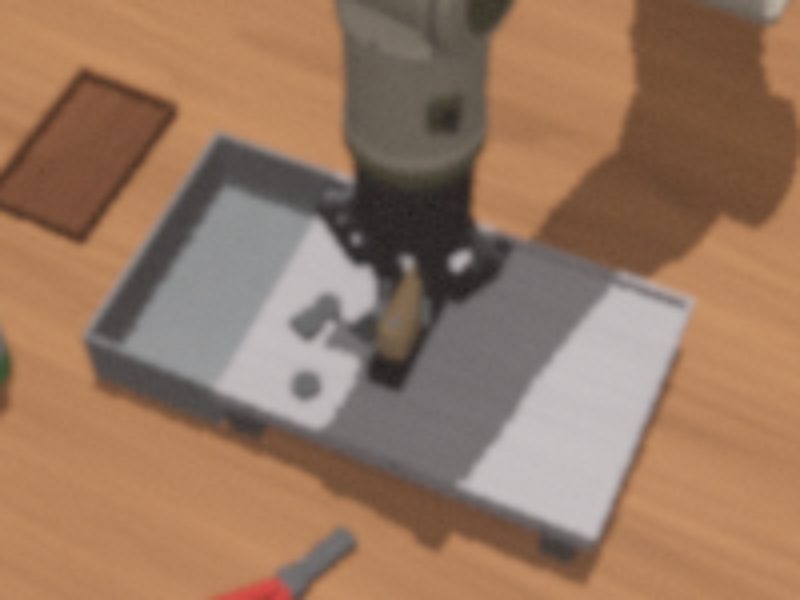

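>>> arm_command(commands=[[[0.07,-1.1,0,0,0,0],[0.14,-2.2,0,0,0,0],[0.22,-3.3,0,0,0,0],[0.3,-4.4,0,0,0,0],[0.37,-5.5,0,0,0,0],[0.44,-6.6,0,0,0,0],[0.5,-7.7,0,0,0,0],[0.58,-8.8,0,0,0,0],[0.65,-9.8,0.05,0,0,0],[0.7,-10.8,0.05,0,0,0],[0.75,-11.6,0.1,0,0,0],[0.8,-12,0.1,0,0,0],[0.8,-12,0.1,0,0,0],[0.8,-12,0.1,0,0,0]]])

```text
clock: 36.9
position: [0.571, -0.1242, 0.0767]
ee_rot: [0.707, 0.023, -0.024, -0.707]
ft_force: [0.3, 0.1, -1.1]
grip_width: 0.238
```

```bash
python3 - <<'E'
from h import *
st()
c=snap('scene');cv2.imwrite('pics/g3.png',cv2.resize(c['pixels'][90:240,160:360],(800,600)))
E
```

```text
t 36.9 pos [ 0.571  -0.1242  0.0767] plate -0.6 -153.0 yaw 3.84 tilt [-1.e-03 -1.e-04 -1.e+00] F [ 0.3  0.1 -1.1] g 0.238 j7 1.96
```

View pics/g3.png

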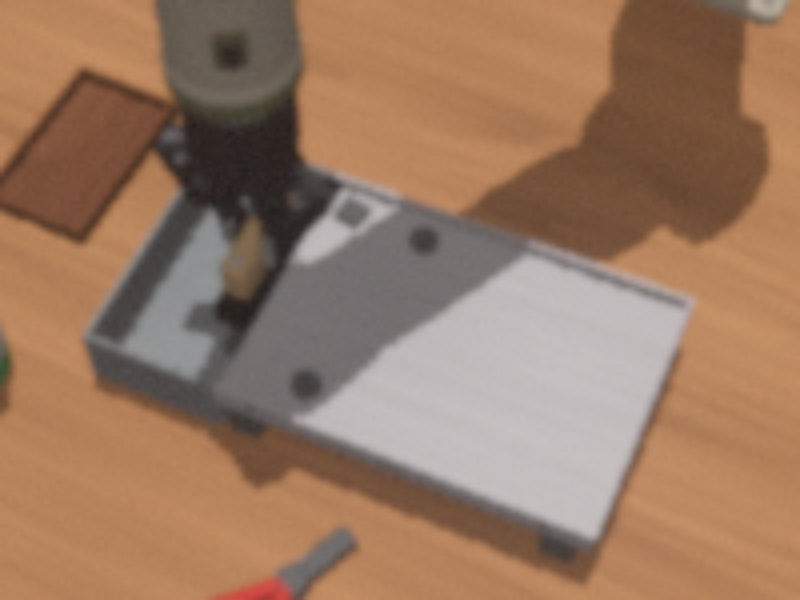

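The centre is clear, and three chips remain. Next the −x side.

>>> arm_command(commands=[[[0,0,1.5,0,0,0],[0,0,3,0,0,0],[-1,3,3.5,0,0,0],[-2.5,6,3.5,0,0,0],[-4,9,3.5,0,0,0],[-5,12,3.5,0,0,0],[-5.6,13.4,3.5,0,0,0],[-5.6,13.4,3,0,0,0],[-5.6,13.4,2,0,0,0],[-5.6,13.4,2,0,0,0],[-5.6,13.4,2,0,0,0],[-5.6,13.4,2,0,0,0]]])

```text
clock: 38.15
position: [0.5156, 0.009, 0.0973]
ee_rot: [0.707, 0.023, -0.023, -0.707]
ft_force: [0.1, 0.1, -1.0]
grip_width: 0.241
```

```bash
python3 - <<'E'
from h import *
st()
c=snap('scene');cv2.imwrite('pics/g4.png',cv2.resize(c['pixels'][90:240,160:360],(800,600)))
E
```

```text
t 38.15 pos [0.5156 0.009  0.0973] plate -46.9 -16.4 yaw 3.78 tilt [ 0.e+00 -3.e-04 -1.e+00] F [ 0.1  0.1 -1. ] g 0.241 j7 1.63
```

View pics/g4.png

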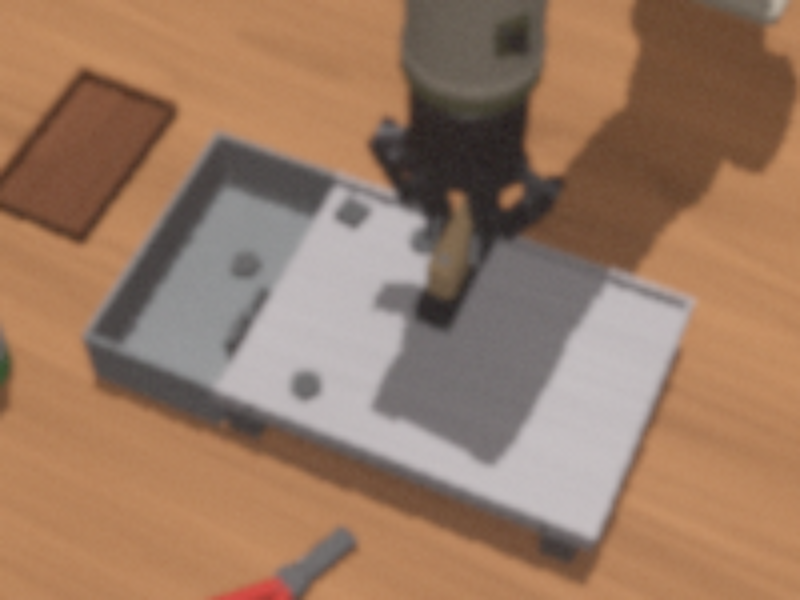

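>>> arm_command(commands=[[[0,0,-1,0,0,0],[0,0,-1.8,0,0,0],[0,0,-2.1,0,0,0],[0,0,-2.1,0,0,0],[0.07,-1.1,-2.1,0,0,0],[0.15,-2.2,-2.1,0,0,0],[0.22,-3.3,-2.1,0,0,0],[0.3,-4.4,-2.1,0,0,0],[0.37,-5.5,-2.1,0,0,0],[0.44,-6.6,-2.1,0,0,0],[0.52,-7.7,-2.1,0,0,0],[0.6,-8.8,-2.1,0,0,0],[0.67,-9.9,-2.1,0,0,0],[0.74,-11,-2.1,0,0,0],[0.82,-12,-2.05,0,0,0],[0.88,-13,-2,0,0,0],[0.92,-13.7,-2,0,0,0],[0.92,-13.7,-2,0,0,0],[0.92,-13.7,-2,0,0,0]]])

```text
clock: 40.1
position: [0.524, -0.1271, 0.0765]
ee_rot: [0.707, 0.023, -0.024, -0.707]
ft_force: [-0.5, 0.6, -1.4]
grip_width: 0.241
```

```bash
python3 - <<'E'
from h import *
st()
c=snap('scene');cv2.imwrite('pics/g5.png',cv2.resize(c['pixels'][90:240,160:360],(800,600)))
E
```

```text
t 40.1 pos [ 0.524  -0.1271  0.0765] plate -47.6 -152.8 yaw 3.83 tilt [-1.2e-03 -1.0e-04 -1.0e+00] F [-0.5  0.6 -1.4] g 0.241 j7 1.95
```

View pics/g5.png

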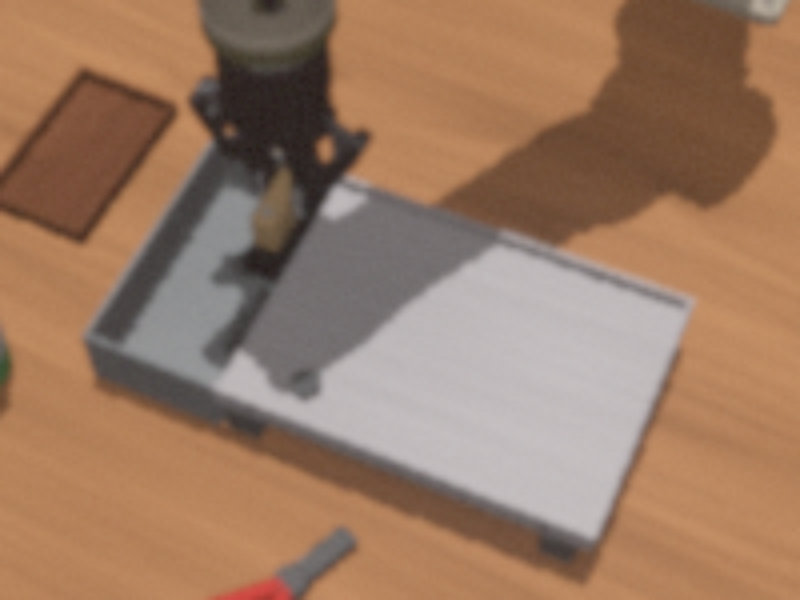

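>>> arm_command(commands=[[[0,0,1.5,0,0,0],[0,0,3,0,0,0],[0.5,3,3.5,0,0,0],[1,6,3.5,0,0,0],[2,10,3.5,0,0,0],[4,12.2,3.5,0,0,0],[7,12.2,3.5,0,0,0],[8.7,12.2,3.5,0,0,0],[8.7,12.2,3,0,0,0],[8.7,12.2,2,0,0,0],[8.7,12.2,2,0,0,0],[8.7,12.2,2,0,0,0],[8.7,12.2,2,0,0,0]]])

```text
clock: 41.45
position: [0.6113, -0.0052, 0.0976]
ee_rot: [-0.707, -0.024, 0.024, 0.707]
ft_force: [0.4, -0.6, -1.3]
grip_width: 0.24
```

```bash
python3 - <<'E'
from h import *
st()
c=snap('scene');cv2.imwrite('pics/g6.png',cv2.resize(c['pixels'][90:240,160:360],(800,600)))
E
```

```text
t 41.45 pos [ 0.6113 -0.0052  0.0976] plate 47.6 -37.0 yaw 3.84 tilt [ 2.e-04  3.e-04 -1.e+00] F [ 0.4 -0.6 -1.3] g 0.24 j7 1.74
```

View pics/g6.png

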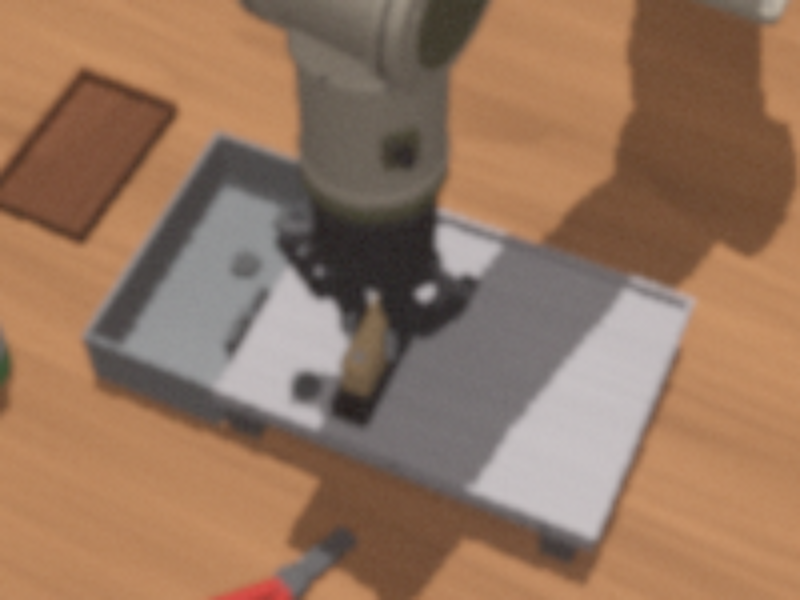

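Clear to lower. This stroke runs from y′=−37 to −153 mm.

>>> arm_command(commands=[[[0,0,-1,0,0,0],[0,0,-1.8,0,0,0],[0,0,-2.1,0,0,0],[0,0,-2.1,0,0,0],[0.07,-1.1,-2.1,0,0,0],[0.15,-2.2,-2.1,0,0,0],[0.22,-3.3,-2.1,0,0,0],[0.3,-4.4,-2.1,0,0,0],[0.37,-5.5,-2.1,0,0,0],[0.44,-6.6,-2.1,0,0,0],[0.52,-7.7,-2.1,0,0,0],[0.6,-8.8,-2.1,0,0,0],[0.67,-9.9,-2.05,0,0,0],[0.72,-10.8,-2,0,0,0],[0.77,-11.6,-2,0,0,0],[0.77,-11.6,-2,0,0,0],[0.77,-11.6,-2,0,0,0]]])

```text
clock: 43.2
position: [0.6186, -0.1213, 0.0763]
ee_rot: [0.707, 0.023, -0.024, -0.707]
ft_force: [0.1, 0.3, -1.8]
grip_width: 0.243
```

```bash
python3 - <<'E'
from h import *
st()
c=snap('scene');cv2.imwrite('pics/g7.png',cv2.resize(c['pixels'][90:240,160:360],(800,600)))
E
```

```text
t 43.2 pos [ 0.6186 -0.1213  0.0763] plate 47.2 -153.3 yaw 3.82 tilt [-1.4e-03 -1.0e-04 -1.0e+00] F [ 0.1  0.3 -1.8] g 0.243 j7 1.95
```

View pics/g7.png

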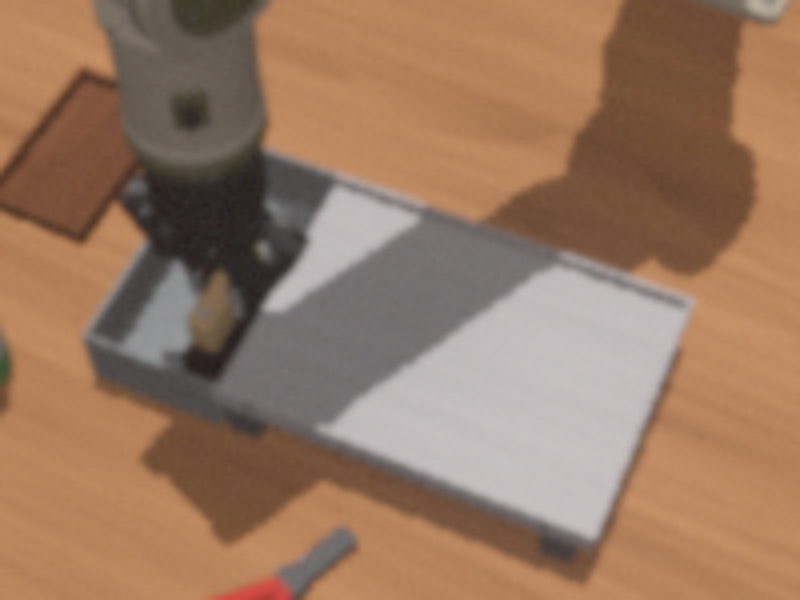

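Plate clear. I return the block to its tray.

>>> arm_command(commands=[[[0,0,2,0,0,0],[0,0,5,0,0,0],[-1,0,7,0,0,0],[-4,-3,7,0,0,0],[-7,-6,7,0,0,0],[-9,-10,7,0,0,0],[-10.5,-14,7,0,0,0],[-11.1,-18,7,0,0,0],[-11.1,-20.5,7,0,0,0],[-11.1,-20.5,5,0,0,0],[-11.1,-20.5,3,0,0,0],[-11.1,-20.5,1,0,0,0],[-11.1,-20.5,0,0,0,0],[-11.1,-20.5,0,0,0,0],[-11.1,-20.5,0,0,0,0]]])

```text
clock: 44.75
position: [0.5085, -0.3262, 0.0777]
ee_rot: [0.707, 0.024, -0.024, -0.707]
ft_force: [0.2, 0.1, -1.4]
grip_width: 0.237
```

```bash
python3 - <<'E'
from h import *
st()
c=snap('scene');cv2.imwrite('pics/h1.png',cv2.resize(c['pixels'][60:210,120:320],(800,600)))
E
```

```text
t 44.75 pos [ 0.5085 -0.3262  0.0777] plate -76.5 -350.3 yaw 3.86 tilt [ 3.e-04 -2.e-04 -1.e+00] F [ 0.2  0.1 -1.4] g 0.237 j7 2.35
```

View pics/h1.png

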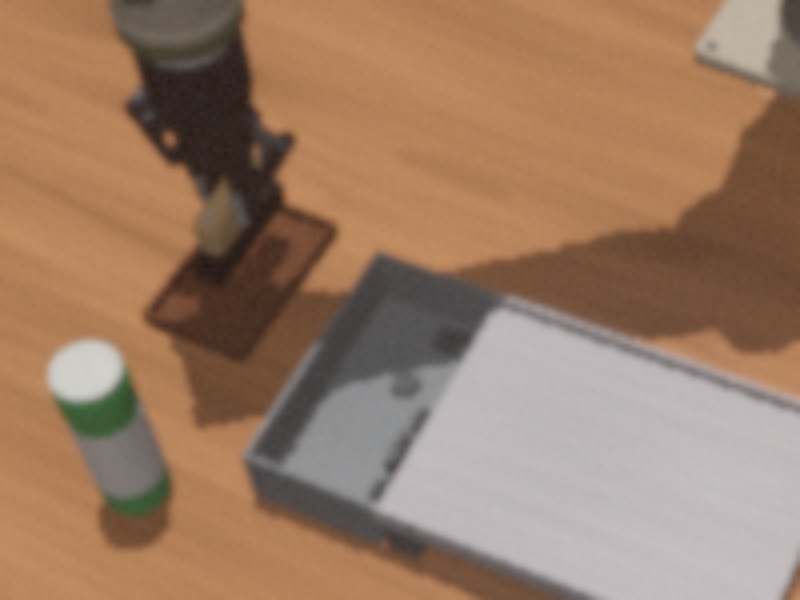

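>>> arm_command(commands=[[[0,0,-1.5,0,0,0],[0,0,-2.5,0,0,0],[0,0,-3.3,0,0,0],[0,0,-3.8,0,0,0],[0,0,-4.0,0,0,0],[0,0,-4.1,0,0,0],[0,0,-4.2,0,0,0],[0,0,-4.2,0,0,0]]])

```text
clock: 45.6
position: [0.5082, -0.3263, 0.0366]
ee_rot: [-0.706, -0.024, 0.024, 0.707]
ft_force: [-6.3, 4.6, 13.2]
grip_width: 0.241
```

>>> arm_command(commands=[[[0,0,0.1,0,0,0],[0,0,0.1,0,0,0],[0,0,0.1,0,0,0],[0,0,0.1,0,0,0],[0,0,0.1,0,0,0],[0,0,0.1,0,0,0],[0,0,0.1,0,0,0],[0,0,0.1,0,0,0],[0,0,0.1,0,0,0],[0,0,2,0,0,0],[0,0,5,0,0,0],[0,0,9,0,0,0],[-3,0,13,0,0,0],[-6,0,15,0,0,0],[-9,0,15,0,0,0],[-9,0,15,0,0,0]]], claw=7.5)

```text
clock: 47.2
position: [0.415, -0.3274, 0.1862]
ee_rot: [-0.707, -0.023, 0.022, 0.707]
ft_force: [0.3, -1.0, -1.3]
grip_width: 0.878
```

```bash
python3 - <<'E'
from h import *
st()
c=snap('scene');cv2.imwrite('pics/i1.png',cv2.resize(c['pixels'][60:240,120:420],(800,480)))
t=snap('top','i2');cv2.imwrite('pics/i3.png',cv2.resize(t['pixels'][140:270,160:430],(800,385)))
for n,d,b in(('top',t,.0015),('scene',c,-.0035)):
    W=cloud(d);W[...,0]+=b
    m=(abs(W[...,0]-.505)<.07)&(abs(W[...,1]+.325)<.05)&(abs(W[...,2]-.0608)<.004)
    print(n,'scraper',cv2.minAreaRect((W[m][:,:2]*1000).astype(np.float32)),m.sum())
    q=W[...,:2]-PO;X=q@EX;Y=q@EY
    k=(abs(X)<.098)&(Y<.138)&(Y>-.139);print('plate z max',np.nanmax(W[k][:,2]),np.nanpercentile(W[k][:,2],[5,50,99]))
print(rims('top',(.45,.6,.25,.4),.1575),rims('scene',(.45,.6,.25,.4),.1565))
E
```

```text
t 47.2 pos [ 0.415  -0.3274  0.1862] plate -169.9 -345.3 yaw 3.62 tilt [ 1.5e-03  6.0e-04 -1.0e+00] F [ 0.3 -1.  -1.3] g 0.878 j7 2.32
top scraper ((506.68389892578125, -326.0483703613281), (79.01873016357422, 21.932382583618164), 4.307390213012695) 361
plate z max 0.05099975054438826 [0.04348549 0.04571385 0.04904345]
scene scraper ((506.44512939453125, -325.30029296875), (79.3353271484375, 22.40120506286621), 3.716961622238159) 134
plate z max 0.05093538719681198 [0.04020502 0.04509813 0.04902158]
(521.1, 329.6, 34.3, 240) (525.9, 329.8, 34.1, 142)
```

View pics/i1.png

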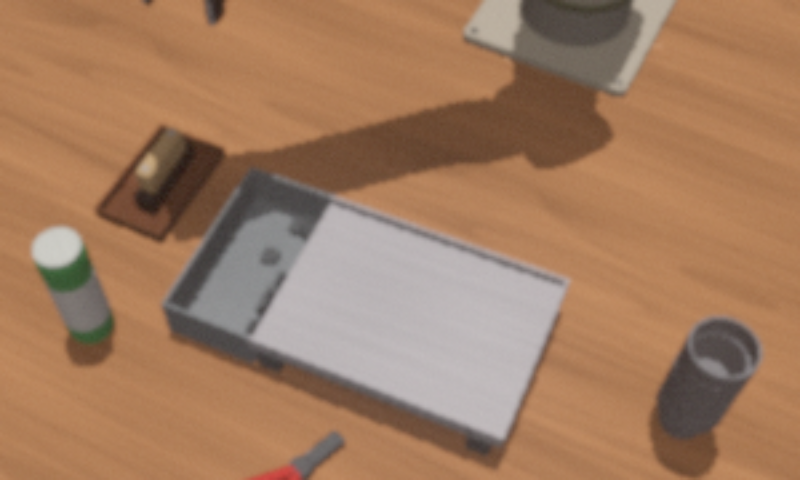

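View pics/i3.png

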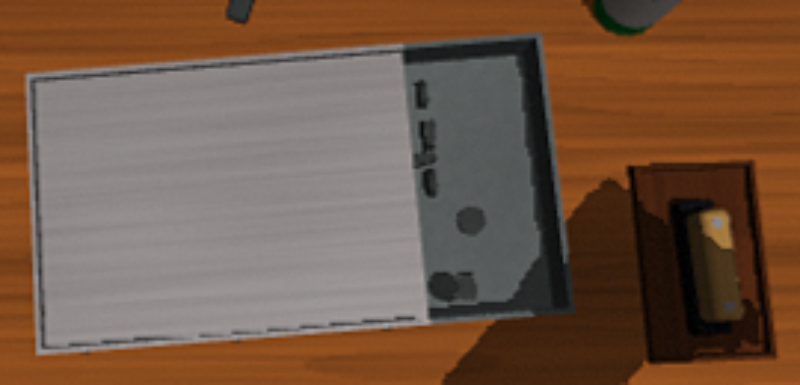

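The plate is empty. In the trough I can see four chips by the plate wall, a disc in the middle, and a disc with a square at the −x side, which makes seven. The stack stands and the block is upright in its tray, so I hand in.

```bash
python3 -c "
from workcell import manip
print(manip.hand_in())"
```

```text
the job is handed in; nothing more can be done
None
```

The job is done and handed in at about 47 s of the 210 s allowed. No verdict was reported.

- **Cups:** All four cups from the plate are nested into the bench cup. Each was lowered until it touched at the calculated seated height. The stack's rim measured about 156 mm, which matches 4×24+60, and it stands upright.
- **Chips:** I wiped the plate in three strokes (centre, −x side, +x side), with the fingertips about 3 cm above the plate. The last pictures show no chips on the plate, and the depth reading shows nothing standing above its surface. I count seven chips in the trough; some lean against the plate wall or lie on each other, so that count is by eye.
- **Scraper block:** It stands upright on the floor of its tool tray, with the top of its grip at 60 mm and about 4° of yaw.
- **Bystanders:** The arm was never commanded near the spray can, pliers or carton. I did not re-measure them at the end.

The two cameras disagreed by about 5 mm in x. I corrected for this using the known fingertip position, and every contact then came at the expected height. One chip had shifted sideways before the wiping, and the centre stroke cleared it with the others.

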